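Roll down a row of damping tiles on a steel cover

ROBOT

A 6-joint arm with a two-finger parallel gripper is mounted at the origin on the work surface. World frame = base frame: x ahead of the robot, y to its left, z up, the work surface at z = 0. Lengths are in m, angles in rad, forces in N, time in s.
With the tool pointing down it reaches from about 0.35 to 0.875 m from the base axis. Payload 4.2 kg.
Tool frame: the origin (TCP) lies at the very end of the fingers, on their centre line; the grasp point (between the pads) lies 19 mm behind it (ctrl.grip_point_offset is the x of the grasp point in the tool frame, in m); x points along the fingers, y is the direction in which the jaws open and shut, and the axes are right-handed (so a half turn about x gives the same grasp; the last joint's range is limited). The gripper opens to 87 mm and grips with 3 to 60 N. Pads are 19 mm wide; open, the fingers measure 117 mm over their backs; the gripper's body (75 mm by 190 mm) begins 51 mm behind the grasp point.
Start: joints at [1.597, 0.385, 0.008, 0, -1.194, -0.259], TCP at [0.144, 0.608, 0.223] pointing down, gripper open.
Joint ranges: [-3.14, 3.14], [-1.21, 2.06], [-1.07, 1.41], [-3.16, 2.05], [-2.99, -0.16], [-3.1, 3.1]. Speed limits (rad/s): [2.79, 2.79, 3.14, 3.14, 3.14, 3.14].

INTERFACE

Orientations are given as a rotation vector (axis times angle).
In Python, from rig import ctrl gives the robot as it stands. The module is installed in compiled form; this text tells all that it offers. Calls block until the motion is done:
- ctrl.goto(position, orientation): joint-space move of the TCP to a pose.
- ctrl.servo_line(position, speed=0.15, attitude=None): straight line of the TCP; attitude=None keeps the orientation; speed is the mean speed in m/s.
- ctrl.movej(angles): joint-space move.
- ctrl.release() and ctrl.grasp(squeeze=None): open the fingers fully, or close them until they stop; squeeze is the grip in N (None keeps the last).
- ctrl.pause(seconds).
- ctrl.solve_ik(position, orientation): joint angles nearest the present ones, or None.
- ctrl.observe(): the state.
- ctrl.capture(name): name is "side" or "top" or "wrist"; returns (picture, depth): 384x512x3 uint8, red, green, blue; 384x512 float32, m along the optical axis (not along the pixel's ray), 0 where there is no reading.
- ctrl.camera_params(name): a dict with "K" (3x3 intrinsics, pixels), "rvec" (rotation vector, rad) and "tvec" (3), from world to camera coordinates, as OpenCV has them; the wrist camera has in their place "T_tool_cam" (4x4, takes a point from camera to tool coordinates, whose origin is the TCP and whose axes are the tool frame's). Camera axes: x right, y down, z forward; pixel columns grow to the right and rows downward; lengths in m; the calibration is good to about 2 mm. A picture is of the moment at which its call begins: read the wrist's pose just before it. camera_params takes no time and is no camera call.
A pose or a line that the arm cannot do raises ctrl.Unreachable and nothing moves.
- ctrl.job_done(): hands the job in, once; it reports no verdict.
Trained networks look in the newest picture that a camera, given by its name, has taken for a name from the list of things; names that differ only in an ending like _2 or _b are one class to them, and where a whole thing is asked for, a point or a joint stands for the part that bears it (a point fixed in the world has none). Each returns a list of dicts, best first, with "p" (0 to 1); they miss things now and then, are a little off and sometimes report something else, mostly with a low value. They report only what shows in the picture. A call takes as long as a camera call. They do not tell look-alikes from the thing itself.
- ctrl.masks_of(name, camera): "region" (384x512 bool, what is visible of it) and "extent" ([centre column, centre row, width, height] in pixels, round what is visible of it).
- ctrl.pinpoint(name, camera): "at" ([row, column] in pixels: a listed point, or the origin of a listed thing).
The state is a dict: "time": time; "joint_positions": joint angles; "qvel": joint speeds; "joint_torque": joint torques, N m; "tcp_pos": TCP position; "ee_rot": TCP orientation; "force": force on the tool from outside, world axes, zero at the start; "torque": the same for the moment, N m; "gripper_width": finger opening in m.
Only numpy, scipy, OpenCV 4.12 (cv2) and the standard library are available. Lean on these libraries where they do the work, as an engineer would, in place of code of your own. Each camera call takes 0.05 s, during which the arm holds its last target.

TASK

Take the hand roller from its stand and roll the row of damping tiles down onto the steel cover, in one pass from the end with the folded lip to the open end, keeping the roller down on the row, with firm, steady pressure (about 2 kg, never more than 3 kg or the sheet dents), so that each tile is fully bedded before you go on to the next and no air is trapped. Then hang the roller back in its stand the way it was, and leave everything else on the bench where it lies.

Things in the scene. Friction and masses are not known exactly. Their poses are not given: they have to be found in the camera images.
- panel: Sheet-steel cover, 300 x 200 mm, screwed to two battens on rubber packing on the bench; fixed. Origin on the bench under its centre; z up, x along its length, from the end with the folded lip (14 mm high upturned edge, x = -0.15 m) to the plain open end with a dark finger slot (x = +0.15). A row of six damping tiles, 240 x 80 mm, lies along its middle; bare margins left and right.
- sheet_mid (a point): nominal mid-point of the sheet's top, 31 mm above the bench, axes as panel. The packing's thickness is not known: the whole cover, tiles included, may lie up to 6 mm higher or lower than nominal and slope along its length by up to 0.035 rad either way; the given poses of panel and points do not show it. More than 30 N from the roller dents the sheet.
- row_start (a point): nominal centre of the first tile's top, axes as panel (height error and slope not included). The tiles are stiff, aluminium-faced, 40 mm along x, 80 mm across, 5 mm thick, butted edge to edge, each on its own 3 mm bed of black mastic: tops nominally 39 mm above the bench as laid, 36 mm when down.
- row_end (a point): nominal centre of the sixth, last tile's top, 200 mm from row_start. A tile sinks only while the roller bears on it with more than about 11 N, and slowly (about 3 mm/s at 18 N, less when two tiles share the load at a joint); it stays where it was pressed to and stops hard on the sheet.
- roller: Hand roller, 141 mm tall, 0.4 kg, hanging upright in its stand. Rubber wheel 44 mm across, 50 mm wide, free on an axle along y, between two steel cheeks (61 mm outside). Steel bridge plate above: 44 (x) x 90 (y) x 5 mm, underside 56 mm above the origin. Origin: lowest point of the wheel, under the grip's middle; z up along the grip; it rolls along x.
- roller_grip (a point): middle of the roller's flat-sided upright wooden grip, 101 mm above the roller's origin: 28 mm thick along x, 38 mm wide along y, 80 mm tall (61 to 141 mm above the origin); axes as roller
- stand: Steel roller stand fixed to the bench: base 100 (x) x 120 x 4 mm, two upright plates 50 mm along x, 4 mm thick, 68 mm apart inside (y = +-36 mm), open front and back. The roller's cheeks go between them (3.5 mm free each side), its bridge ends rest on their tops; its origin is then 10 mm above the bench, axes as the stand's (a half turn is as good). Origin on the bench under its centre.
- stand_top (a point): midway between the tops of the two upright plates of the stand, 66 mm above the bench, axes as stand
- tile1 (a joint): how far tile 1 of the row has been pressed down, in m: 0 to 0.0008 as laid, 0.003 = mastic squeezed right out, tile flat on the sheet. Tile 1 is the first, next to the lip; its centre is at x = -0.10 m, y = 0 in the frame of panel.
- tile2 (a joint): how far tile 2 of the row has been pressed down, in m: 0 to 0.0008 as laid, 0.003 = mastic squeezed right out, tile flat on the sheet. Tile 2 is the second; its centre is at x = -0.06 m, y = 0 in the frame of panel.
- tile3 (a joint): how far tile 3 of the row has been pressed down, in m: 0 to 0.0008 as laid, 0.003 = mastic squeezed right out, tile flat on the sheet. Tile 3 is the third; its centre is at x = -0.02 m, y = 0 in the frame of panel.
- tile4 (a joint): how far tile 4 of the row has been pressed down, in m: 0 to 0.0008 as laid, 0.003 = mastic squeezed right out, tile flat on the sheet. Tile 4 is the fourth; its centre is at x = +0.02 m, y = 0 in the frame of panel.
- tile5 (a joint): how far tile 5 of the row has been pressed down, in m: 0 to 0.0008 as laid, 0.003 = mastic squeezed right out, tile flat on the sheet. Tile 5 is the fifth; its centre is at x = +0.06 m, y = 0 in the frame of panel.
- tile6 (a joint): how far tile 6 of the row has been pressed down, in m: 0 to 0.0008 as laid, 0.003 = mastic squeezed right out, tile flat on the sheet. Tile 6 is the last, at the open end; its centre is at x = +0.10 m, y = 0 in the frame of panel.
- spare_tile: a spare piece of tile, 55 x 40 x 8 mm, lying on the bench close beside the steel cover; origin under its centre
- can: a can 66 mm across and 115 mm high on the bench at the far right; origin under its centre
- tape: a roll of black tape 100 mm across, 25 mm high, lying flat on the bench at the far right; origin under its centre
- screwdriver: a screwdriver lying on the bench to the left; origin near its middle
- wrench: an open-ended wrench lying on the bench to the right; origin near its middle
- scraper: a flat plastic scraper 140 mm long, on the bench to the right between robot and stand; origin where blade and handle meet
- socket: a small steel socket 26 mm across, 38 mm high, standing on the bench to the left; origin under its centre
Not all that is in view belongs to the job. Of the things like the roller, leave any that is red; of the rest the larger one is meant. Several things look just like the stand: the one meant starts farthest to the robot's left.

How it is judged:
By the outcome, as a careful person would: the job done as asked, in the order asked, and still so for the second after the job is handed in, with the robot touching nothing.
It also fails if it takes over 72 s, if anything falls off the work surface, if the arm or the gripper's body presses on something with over 40 N, if the wrist force passes 120 N, or if a joint passes its speed limit or range.

## Working session

There is one attempt and no reset: what is moved stays moved. The work goes in short steps, each a Python script; the robot and the scene stay as the last script left them, time stands still between calls to the robot, and variables do not carry over. Pictures are saved under pics/ and viewed, and the job is handed in when it is done.

```bash
mkdir -p pics; ls
python3 - <<'E'
from rig import ctrl
import cv2
for c in ("top","side","wrist"):
    s=ctrl.observe()
    im,d=ctrl.capture(c); cv2.imwrite(f"pics/{c}0.png",im[:,:,::-1])
    import numpy as np; np.save(f"pics/{c}0d.npy",d)
    for n in ("roller","stand","panel"):
        for r in ctrl.masks_of(n,c): print(c,n,round(r["p"],2),[round(float(x)) for x in r["extent"]])
print(ctrl.observe())
for c in ("top","side","wrist"): print(ctrl.camera_params(c))
E
```

```text
pics
top roller 0.78 [334, 253, 16, 28]
top roller 0.71 [308, 198, 27, 22]
top roller 0.7 [355, 219, 23, 13]
top stand 0.88 [411, 242, 42, 36]
top stand 0.85 [306, 200, 44, 40]
top panel 0.79 [209, 181, 75, 89]
top panel 0.31 [212, 154, 23, 13]
side roller 0.91 [320, 147, 26, 34]
side roller 0.78 [265, 153, 20, 32]
side roller 0.64 [292, 136, 13, 30]
side stand 0.8 [267, 172, 40, 32]
side stand 0.69 [313, 109, 32, 29]
side panel 0.66 [231, 253, 117, 86]
{'time': 0.6, 'joint_positions': array([ 1.59658027e+00,  3.84651260e-01,  7.85664838e-03,  4.60541401e-06,
       -1.19395267e+00, -2.58575055e-01]), 'qvel': array([ 0.00043412, -0.00111598,  0.00090789, -0.00041714, -0.0007736 ,
       -0.00016213]), 'joint_torque': array([ 1.66101149e-04, -3.90213597e+01,  1.87535655e+01,  4.22260389e+00,
        1.54291437e-02, -2.22429077e-05]), 'tcp_pos': array([0.14417136, 0.60811531, 0.22256321]), 'ee_rot': array([-2.09799574,  0.24525279,  2.09800146]), 'force': array([-0.58099507, -0.00075331, -0.32177342]), 'torque': array([-0.04771888, -0.05206363, -0.02765281]), 'gripper_width': 0.0871505
[... 371 characters left out ...]
72421, 188.08434629],
       [  0.        ,   0.        ,   1.        ]]), 'rvec': array([ 0.21907179, -2.86469141,  1.10141447]), 'tvec': array([0.4811343 , 0.21512088, 1.3594109 ])}
{'K': array([[341.31534608,   0.        , 257.0246431 ],
       [  0.        , 341.31534608, 192.64791231],
       [  0.        ,   0.        ,   1.        ]]), 'T_tool_cam': array([[-2.32752550e-04, -2.55318784e-01,  9.66856900e-01,
        -1.62357450e-01],
       [ 9.99999897e-01, -4.35841990e-04,  1.25637909e-04,
         2.27885145e-04],
       [ 3.89319117e-04,  9.66856829e-01,  2.55318860e-01,
        -6.96035942e-02],
       [ 0.00000000e+00,  0.00000000e+00,  0.00000000e+00,
         1.00000000e+00]])}
```

Run:
```python
import cv2
a=cv2.imread("pics/top0.png"); cv2.imwrite("pics/t1.png",cv2.resize(a[110:310,150:450],None,fx=2.66,fy=2.66,interpolation=cv2.INTER_CUBIC))
a=cv2.imread("pics/side0.png"); cv2.imwrite("pics/s1.png",cv2.resize(a[70:320,120:420],None,fx=2.4,fy=2.4,interpolation=cv2.INTER_CUBIC))
```

```text
(no output)
```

View pics/t1.png

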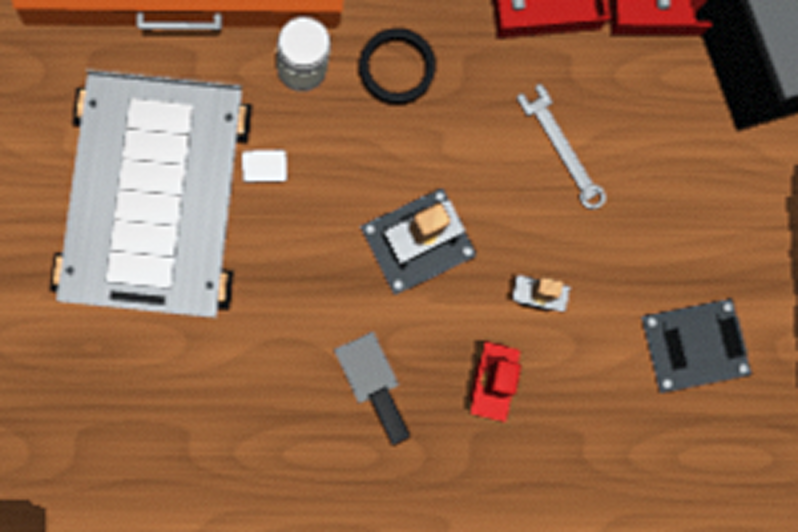

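View pics/s1.png

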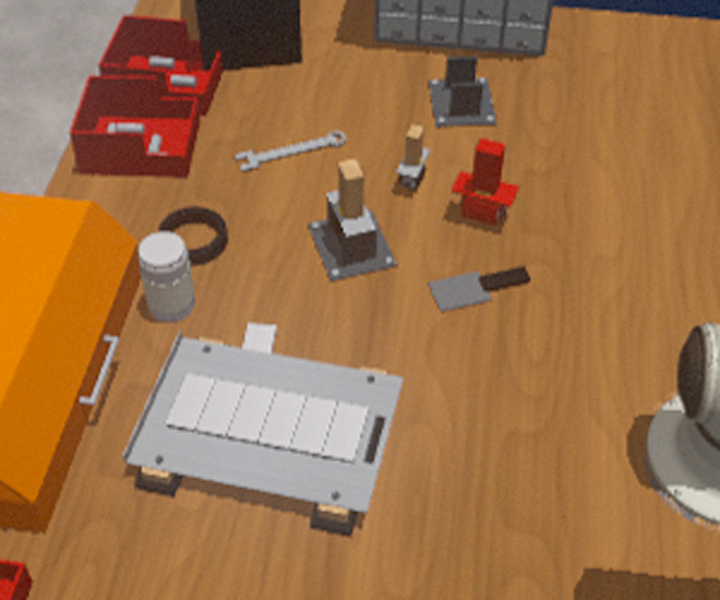

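View pics/wrist0.png

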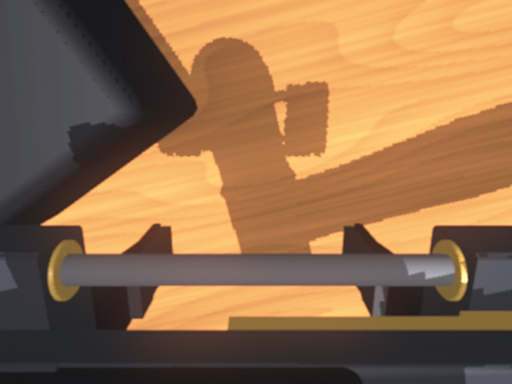

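```bash
cat > h.py <<'E'
import numpy as np, cv2
from scipy.spatial.transform import Rotation as R
from rig import ctrl
def cam(c,s=None):
    p=ctrl.camera_params(c); K=p["K"]
    if c!="wrist":
        Rm=cv2.Rodrigues(p["rvec"])[0]; T=np.eye(4); T[:3,:3]=Rm.T; T[:3,3]=-Rm.T@p["tvec"]; return K,T
    W=np.eye(4); W[:3,:3]=R.from_rotvec(s["ee_rot"]).as_matrix(); W[:3,3]=s["tcp_pos"]; return K,W@p["T_tool_cam"]
def cloud(c,d,s=None):
    K,T=cam(c,s); v,u=np.mgrid[:384,:512]
    P=np.stack([(u-K[0,2])/K[0,0]*d,(v-K[1,2])/K[1,1]*d,d],-1)
    P=P@T[:3,:3].T+T[:3,3]; P[d==0]=np.nan; return P
def pose(p4):return p4
def down(yaw):
    # tool x down, tool y (jaws) at yaw in world xy
    x=np.array([0,0,-1.]);y=np.array([np.cos(yaw),np.sin(yaw),0]);return R.from_matrix(np.stack([x,y,np.cross(x,y)],1)).as_rotvec()
E
python3 - <<'E'
from h import *
for c in("top","side"):
    d=np.load(f"pics/{c}0d.npy"); P=cloud(c,d)
    K,T=cam(c); print(c,"cam at",T[:3,3].round(3),"right=",T[:3,0].round(2),"down=",T[:3,1].round(2))
    if c=="top":
        pts={"panelTL":(184,138),"panelTR":(239,143),"BL":(172,222),"BR":(230,227),"tile1":(210,152),"tile6":(203,211),"cab":(217,112),"cab2":(260,113),"gripA":(312,192),"standR":(411,240),"small":(356,219),"red":(340,250),"tape":(286,135),"bench":(260,300)}
    else: pts={"gripA":(265,140),"stand2":(313,115),"tile1":(200,237),"tile6":(264,248),"can":(187,180),"cabtop":(135,190),"cabedge":(160,158)}
    for k,(u,v) in pts.items(): print(k,P[v,u].round(3))
m=np.load("pics/top0d.npy");P=cloud("top",m)
q=P[:140,100:300].reshape(-1,3); q=q[np.isfinite(q[:,0])]
q=q[(q[:,2]>0.14)];print("tall pts",q.min(0).round(3),q.max(0).round(3),len(q))
E
```

```text
top cam at [ 0.222 -0.1    1.685] right= [ 0.01 -1.    0.01] down= [-0.98 -0.01 -0.18]
panelTL [0.726 0.134 0.029]
panelTR [nan nan nan]
BL [0.432 0.162 0.041]
BR [ 0.418 -0.03   0.036]
tile1 [0.674 0.042 0.04 ]
tile6 [0.468 0.059 0.053]
cab [0.804 0.019 0.076]
cab2 [ 0.803 -0.127  0.074]
gripA [ 0.517 -0.291  0.151]
standR [ 0.384 -0.645 -0.005]
small [ 0.438 -0.435  0.11 ]
red [ 0.337 -0.377  0.136]
tape [ 0.742 -0.219  0.025]
bench [ 0.18  -0.132 -0.001]
side cam at [0.348 0.816 1.157] right= [-0.99 -0.16 -0.01] down= [-0.11  0.73 -0.67]
gripA [ 0.517 -0.292  0.151]
stand2 [ 0.376 -0.613  0.016]
tile1 [0.664 0.044 0.042]
tile6 [0.468 0.057 0.046]
can [ 0.736 -0.112  0.116]
cabtop [ 0.87  -0.027  0.141]
cabedge [ 0.84  -0.175  0.136]
tall pts [ 0.842 -0.185  0.14 ] [1.    0.231 0.153] 3200
```

Run:
```python
import cv2
a=cv2.imread("pics/top0.png"); cv2.imwrite("pics/t2.png",cv2.resize(a[170:290,270:440],None,fx=4.5,fy=4.5,interpolation=cv2.INTER_CUBIC))
```

```text
(no output)
```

View pics/t2.png

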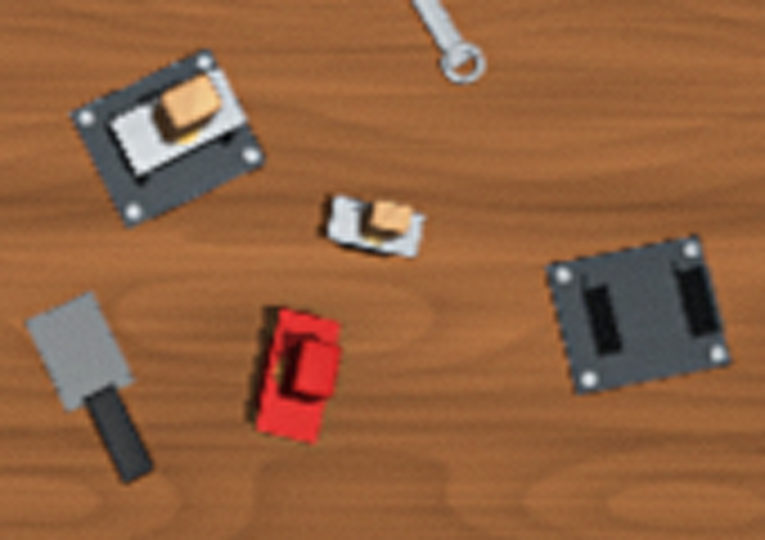

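View pics/top0.png

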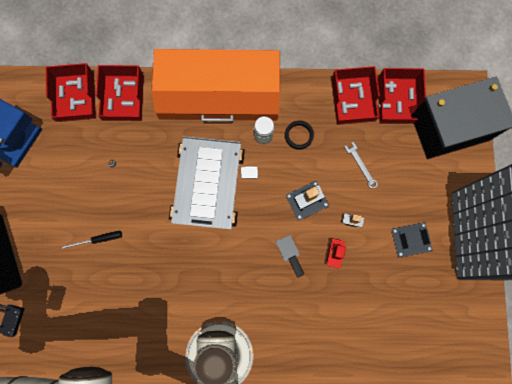

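Run:
```python
from h import *
for name,p in (("stand",(0.517,-0.291,0.25)),("standlow",(0.517,-0.291,0.09)),("t1",(0.69,0.04,0.12)),("t6",(0.45,0.058,0.12))):
    for yaw in ([28,208] if "st" in name else [-5,175]):
      for extra in (0,90,):
        q=ctrl.solve_ik(p,down(np.radians(yaw+extra))); print(name,yaw,extra,None if q is None else np.round(q,2))
```

```text
stand 28 0 [-0.24  0.31 -0.03  0.   -1.23 -2.41]
stand 28 90 [-0.24  0.31 -0.03  0.   -1.23 -0.84]
stand 208 0 [-0.24  0.31 -0.03  0.   -1.23  0.73]
stand 208 90 [-0.24  0.31 -0.03  0.   -1.23  2.3 ]
standlow 28 0 [-0.24  0.46 -0.24  0.   -0.87 -2.41]
standlow 28 90 [-0.24  0.46 -0.24  0.   -0.87 -0.84]
standlow 208 0 [-0.24  0.46 -0.24  0.   -0.87  0.73]
standlow 208 90 [-0.24  0.46 -0.24  0.   -0.87  2.3 ]
t1 -5 0 [ 0.29  0.57  0.05  0.   -1.05  2.76]
t1 -5 90 [ 0.29  0.57  0.05  0.   -1.05 -1.95]
t1 175 0 [ 0.29  0.57  0.05  0.   -1.05 -0.38]
t1 175 90 [ 0.29  0.57  0.05  0.   -1.05  1.19]
t6 -5 0 [ 0.49  0.21 -0.54  0.   -0.82  2.57]
t6 -5 90 [ 0.49  0.21 -0.54  0.   -0.82 -2.15]
t6 175 0 [ 0.49  0.21 -0.54  0.   -0.82 -0.58]
t6 175 90 [ 0.49  0.21 -0.54  0.   -0.82  1.  ]
```

Run:
```python
from h import *
ctrl.goto((0.57,0.0,0.24),down(np.radians(175)))
s=ctrl.observe(); im,d=ctrl.capture("wrist"); np.savez("pics/w1.npz",d=d,im=im,pos=s["tcp_pos"],rot=s["ee_rot"]); cv2.imwrite("pics/w1.png",im[:,:,::-1])
for n in("row_start","row_end","sheet_mid","panel"):
    r=ctrl.pinpoint(n,"wrist"); print(n,[(round(x["p"],2),np.round(x["at"])) for x in r[:2]])
print(s["time"],s["force"])
ctrl.goto((0.517,-0.30,0.24),down(np.radians(208)))
s=ctrl.observe(); im,d=ctrl.capture("wrist"); np.savez("pics/w2.npz",d=d,im=im,pos=s["tcp_pos"],rot=s["ee_rot"]); cv2.imwrite("pics/w2.png",im[:,:,::-1])
for n in("roller_grip","stand_top","stand","roller"):
    r=ctrl.pinpoint(n,"wrist"); print(n,[(round(x["p"],2),np.round(x["at"])) for x in r[:3]])
print(s["time"],s["tcp_pos"],s["force"])
```

```text
row_start []
row_end [(0.6, array([213., 353.]))]
sheet_mid [(0.89, array([212., 262.]))]
panel [(0.83, array([203., 260.])), (0.54, array([ 86., 213.]))]
3.225 [-1.09643433  0.46950696 -0.47023979]
roller_grip [(0.82, array([201., 474.])), (0.57, array([ 81., 404.]))]
stand_top []
stand []
roller [(0.95, array([ 86., 374.])), (0.91, array([173., 254.])), (0.73, array([178., 426.]))]
4.6417 [ 0.51724834 -0.29952545  0.23998872] [0.83076884 0.18196088 0.16894838]
```

View pics/w1.png

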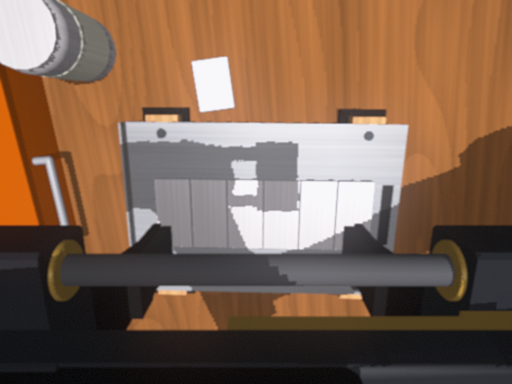

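View pics/w2.png

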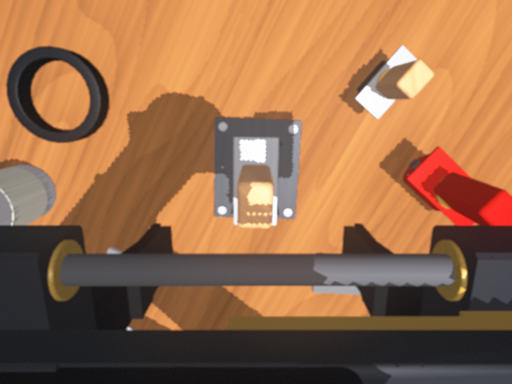

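```bash
cat > an.py <<'E'
from h import *
z=np.load("pics/w2.npz"); P=cloud("wrist",z["d"],{"tcp_pos":z["pos"],"ee_rot":z["rot"]})
print("heights",[P[v,u].round(3) for u,v in ((253,150),(258,195),(230,150),(222,127),(294,128),(222,210),(288,212),(150,60))])
sub=np.zeros((384,512),bool); sub[100:228,200:310]=1
def rect(m,n):
    q=P[m][:,:2].astype(np.float32); (c,sz,a)=cv2.minAreaRect(q); print(n,m.sum(),"c",np.round(c,4),"size",np.round(sz,3),"ang",round(a,1),"z",np.median(P[m][:,2]).round(4))
Z=P[...,2]
rect(sub&(Z>0.064)&(Z<0.078),"bridge")
rect(sub&(Z>0.143),"griptop")
b=P[[127,128,210,212],[222,294,222,288]]; print("bolts mean",b.mean(0), "edge yaw",np.degrees(np.arctan2(*(b[1]-b[0])[[1,0]])),np.degrees(np.arctan2(*(b[3]-b[1])[[1,0]])),np.linalg.norm(b[1]-b[0]),np.linalg.norm(b[2]-b[0]))
z=np.load("pics/w1.npz"); P=cloud("wrist",z["d"],{"tcp_pos":z["pos"],"ee_rot":z["rot"]}); Z=P[...,2]
def plane(m):
    q=P[m]; q=q[np.isfinite(q[:,0])];A=np.c_[q[:,:2]-[0.57,0.05],np.ones(len(q))]; c=np.linalg.lstsq(A,q[:,2],rcond=None)[0]; r=q[:,2]-A@c; k=abs(r)<.003; c=np.linalg.lstsq(A[k],q[k,2],rcond=None)[0]; print("plane",c.round(4),k.sum(),r[k].std())
m=np.zeros_like(Z,bool); m[145,:]=0; m[130:172,185:350]=1; plane(m)
m[:]=0; m[185:222,160:370]=1; plane(m)
for u,v in((126,124),(405,126),(155,180),(374,182),(132,220),(382,190),(190,215),(337,215)): print((u,v),P[v,u].round(4))
for u in range(165,375,8): print(u,np.nanmedian(P[188:215,u-2:u+3],axis=(0,1)).round(4))
E
python3 an.py
```

```text
heights [array([ 0.532, -0.32 ,  0.07 ]), array([ 0.517, -0.301,  0.151]), array([ 0.553, -0.299,  0.005]), array([ 0.572, -0.319,  0.009]), array([ 0.5  , -0.356,  0.007]), array([ 0.528, -0.23 ,  0.007]), array([ 0.456, -0.265,  0.007]), array([ 0.675, -0.346,  0.001])]
bridge 1880 c [ 0.5146 -0.2932] size [0.05  0.091] ang 25.9 z 0.0711
griptop 1671 c [ 0.515  -0.2929] size [0.027 0.038] ang 27.5 z 0.1507
bolts mean [ 0.5141284  -0.29242314  0.00730858] edge yaw -152.88253889420483 115.42839508658814 0.08198238840944298 0.09943535928688889
plane [-0.0266  0.0015  0.0355] 6892 0.0007658700886084153
plane [-0.0263  0.0005  0.0429] 7692 0.0007742021129216254
(126, 124) [ 0.7048 -0.0588  0.0325]
(405, 126) [ 0.4122 -0.0318  0.0401]
(155, 180) [0.6819 0.0031 0.0389]
(374, 182) [0.446  0.0243 0.0452]
(132, 220) [0.7161 0.0471 0.0368]
(382, 190) [0.4357 0.0353 0.0402]
(190, 215) [0.6488 0.0455 0.0413]
(337, 215) [0.4867 0.0579 0.0458]
165 [0.6744 0.0272 0.0401]
173 [0.6655 0.0281 0.0404]
181 [0.6567 0.0288 0.0407]
189 [0.6478 0.0294 0.0407]
197 [0.6388 0.0303 0.0411]
205 [0.6301 0.0308 0.0413]
213 [0.6213 0.0314 0.0416]
221 [0.6125 0.0321 0.042 ]
229 [0.6038 0.0329 0.0418]
237 [0.595  0.0335 0.0422]
245 [0.5861 0.0342 0.0425]
253 [0.5774 0.0347 0.0427]
261 [0.5687 0.0356 0.0429]
269 [0.5599 0.0362 0.043 ]
277 [0.5512 0.0372 0.0432]
285 [0.5425 0.0377 0.0434]
293 [0.5337 0.0385 0.0436]
301 [0.525  0.0396 0.0438]
309 [0.5164 0.0396 0.0445]
317 [0.5077 0.0402 0.0447]
325 [0.4991 0.0409 0.045 ]
333 [0.4904 0.0418 0.0451]
341 [0.4818 0.0424 0.0454]
349 [0.4731 0.0431 0.0455]
357 [0.4647 0.0436 0.0457]
365 [0.456  0.0445 0.046 ]
373 [0.4471 0.0463 0.0454]
```

Run:
```python
import cv2
a=cv2.imread("pics/w2.png"); cv2.imwrite("pics/w2c.png",cv2.resize(a[100:235,190:330],None,fx=5,fy=4.4,interpolation=cv2.INTER_CUBIC))
a=cv2.imread("pics/w1.png"); cv2.imwrite("pics/w1c.png",cv2.resize(a[100:260,110:420],None,fx=2.5,fy=2.5,interpolation=cv2.INTER_CUBIC))
```

```text
(no output)
```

View pics/w2c.png

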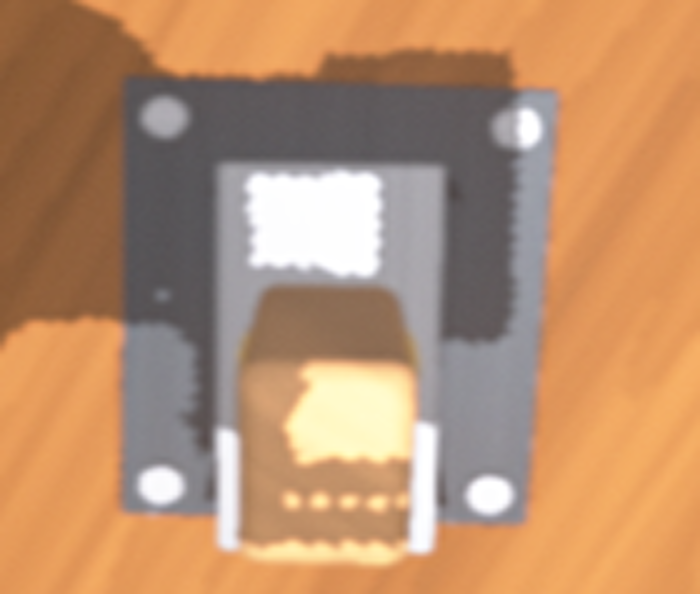

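View pics/w1c.png

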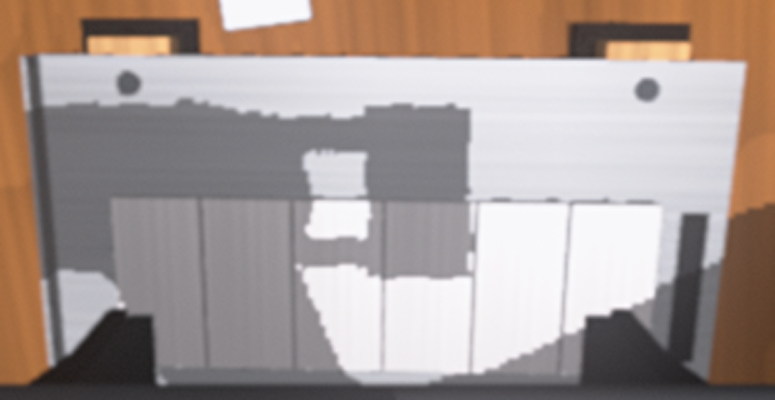

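Roller candidates in the top view are the wood one in a stand (308,198), a small wood one (355,219) and a red one (334,253). I take (308,198): it isn't red and it is larger than the other wood one. Of the two stands, (306,200) at y≈-0.29 is further left than (411,242) at y≈-0.64, so I use (306,200). The crops confirm this. The wrist views show the panel lip at column ~128 and the slot at column ~387, and the roller bridge aligned at about 27°. Now I grasp it.

Run:
```python
from h import *
o=down(np.radians(206.7))
ctrl.goto((0.5148,-0.2930,0.19),o)
ctrl.servo_line((0.5148,-0.2930,0.092),speed=0.12)
s0=ctrl.observe(); print(s0["force"])
ctrl.grasp(60); ctrl.pause(0.2)
s=ctrl.observe(); print(s["time"],s["gripper_width"],s["tcp_pos"],s["ee_rot"],s["force"],s["torque"])
im,d=ctrl.capture("wrist"); cv2.imwrite("pics/g1.png",im[:,:,::-1])
im,d=ctrl.capture("side"); cv2.imwrite("pics/g1s.png",cv2.resize(im[80:230,190:360,::-1],None,fx=4,fy=4))
```

```text
[ 0.00738474 -0.34139152 -0.65582563]
7.3667 0.027623674416800956 [ 0.5153209  -0.29294988  0.09206235] [-1.54445194  0.95092207  1.54258165] [ 2.10245218  0.21582287 -1.52370654] [ 0.32958438 -0.71687921  0.01944361]
```

View pics/g1s.png

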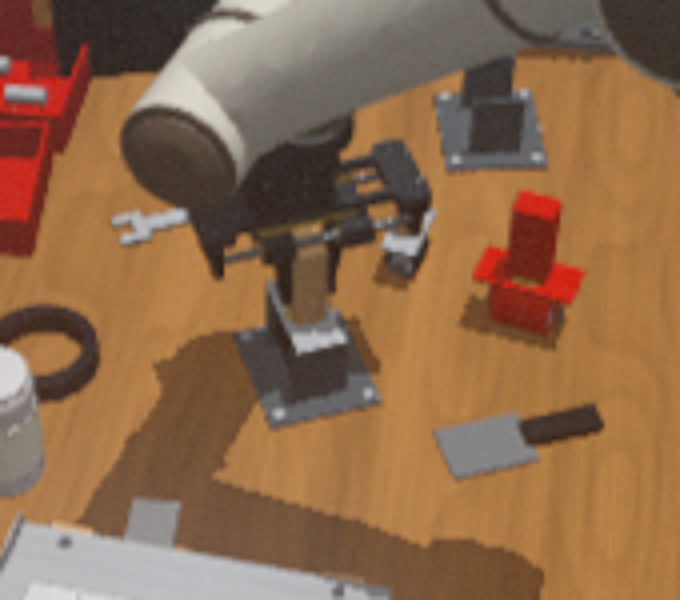

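```bash
cat >> h.py <<'E'
C=np.array([0.5676,0.054]); YAW=np.radians(174.8); E=np.array([np.cos(YAW),np.sin(YAW)])
def xy(x): return C+E*x
E
python3 - <<'E'
from h import *
s=ctrl.observe(); np.savez("grasp.npz",pos=s["tcp_pos"],rot=s["ee_rot"])
p=np.array([0.5148,-0.2930,0.092])
ctrl.servo_line((p[0],p[1],0.23),speed=0.15)
s=ctrl.observe(); print(s["time"],s["force"],s["gripper_width"])
a=xy(-0.111)
ctrl.goto((a[0],a[1],0.18),down(YAW))
ctrl.servo_line((a[0],a[1],0.138),speed=0.08)
ctrl.pause(0.2)
f=[]
for i in range(5):
    s=ctrl.observe(); f.append(s["force"]); ctrl.pause(0.03)
print(np.array(f).round(2)); np.save("tare.npy",np.mean(f,0))
print(s["time"],s["tcp_pos"],s["torque"])
im,d=ctrl.capture("side"); cv2.imwrite("pics/h1.png",cv2.resize(im[130:320,130:330,::-1],None,fx=3,fy=3))
E
```

```text
8.5333 [-0.54580482  0.05268982 -4.21701397] 0.02757536349250304
[[ 0.13  0.14 -4.32]
 [-0.04  0.18 -4.81]
 [-0.21 -0.53 -3.78]
 [-0.25  0.65 -4.43]
 [ 0.27 -0.97 -3.99]]
10.95 [0.67833141 0.044058   0.13846519] [ 0.09910956 -0.09460479  0.00586464]
```

View pics/h1.png

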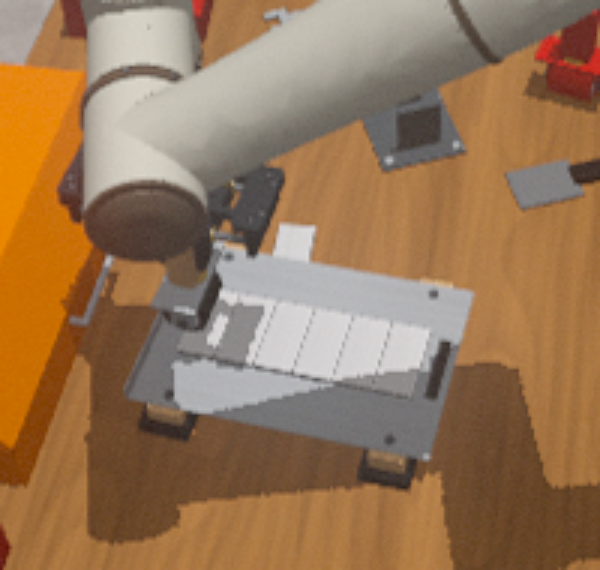

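Run:
```python
from h import *
t0=np.load("tare.npy")
a=xy(-0.111)
ctrl.servo_line((a[0],a[1],0.1265),speed=0.05)
z=0.1265
while z>0.115:
    s=ctrl.observe(); F=(s["force"]-t0)
    print(round(s["time"],3),round(z,4),s["tcp_pos"][2].round(5),F.round(2))
    if F[2]>7: break
    z-=0.0005 
    ctrl.servo_line((a[0],a[1],z),speed=0.02)
```

```text
11.417 0.1265 0.12559 [ 0.2  -0.08  0.31]
11.667 0.126 0.12617 [-0.02 -0.29 -0.  ]
11.917 0.1255 0.12555 [0.75 0.57 0.19]
12.167 0.125 0.12495 [-0.71 -0.14  0.41]
12.417 0.1245 0.12443 [-0.38  0.55  0.18]
12.667 0.124 0.12394 [-0.35 -0.05  0.2 ]
12.917 0.1235 0.12344 [ 0.2  -0.15  0.53]
13.167 0.123 0.12293 [ 0.6   0.21 -0.68]
13.417 0.1225 0.12242 [ 0.11  0.41 -0.64]
13.667 0.122 0.1221 [-0.03 -0.26  0.42]
13.917 0.1215 0.12201 [ 0.78 -0.78  1.32]
14.167 0.121 0.12193 [-0.64 -0.52  4.82]
14.417 0.1205 0.12186 [-0.52 -0.55  8.2 ]
```

Run:
```python
from h import *
t0=np.load("tare.npy")
a=xy(-0.111)
s=ctrl.observe();print(s["time"],s["tcp_pos"].round(5),(s["force"]-t0)[2])
ctrl.servo_line((a[0],a[1],0.1205),speed=0.003)
s=ctrl.observe();print(s["time"],s["tcp_pos"].round(5),(s["force"]-t0).round(2),a)
```

```text
14.4167 [0.67908 0.04393 0.12186] 8.204444775925118
14.6667 [0.67909 0.04392 0.12183] [ 0.16 -1.62 10.63] [0.67814317 0.04393978]
```

```bash
cat > roll.py <<'E'
import sys,json
from h import *
t0=np.load("tare.npy")
st=json.load(open("st.json"))
xc,zc=st["x"],st["z"]; xend=float(sys.argv[1]); tmax=float(sys.argv[2])
K=6.5; TGT=20.0; SL=0.0263
s=ctrl.observe(); T0=s["time"]; hist=[]; still=0; bed=st.get("bed",[])
def rd():
    s=ctrl.observe(); return s,(s["force"]-t0)[2]
s,F=rd()
while True:
    xa=float((s["tcp_pos"][:2]-C)@E); za=s["tcp_pos"][2]
    zr=(za-SL*xc)*1000
    hist.append((zr,F))
    k=int(np.clip((xc+0.12)//0.04,0,5)); u=xc-(-0.10+0.04*k)  # offset in tile
    if len(hist)>1 and F>16.5 and abs(hist[-1][0]-hist[-2][0])<0.12: still+=1
    else: still=0
    if still>=2 and -0.013<u<=0.010 or (k==0 and still>=2) :
        if k not in bed: bed.append(k); print("bedded",k+1)
    print(f"t{s['time']:.2f} x{xc*1e3:.1f} ({xa*1e3:.1f}) zc{zc*1e3:.2f} za{za*1e3:.2f} zr{zr:.2f} F{F:.1f}")
    if xc>=xend-1e-6 and k in bed or s["time"]-T0>tmax or s["gripper_width"]<0.02: break
    # advance
    if F>24.5: dx=0
    elif k not in bed and u>=0.005-1e-6: dx=0
    elif k==0 and k not in bed: dx=0
    elif F<14 and k not in bed: dx=0.0005
    elif u>0.008 or u<-0.010: dx=0.002
    else: dx=0.004 if k in bed else 0.002
    if u<=0.008: dx=min(dx,0.0085-u)
    dx=min(dx,max(0,xend-xc))
    dz=float(np.clip((F-TGT)/K*0.55/1000,-0.0010,0.0015))
    if F>26: dz=0.0015
    if abs(F-TGT)<0.6: dz=0
    dz+=SL*dx
    xc+=dx; zc+=dz
    p=xy(xc); ctrl.servo_line((p[0],p[1],zc),speed=0.02)
    s,F=rd()
json.dump({"x":xc,"z":zc,"bed":bed},open("st.json","w"))
E
echo '{"x":-0.111,"z":0.1205}'>st.json; python3 roll.py -0.092 6
```

```text
t14.67 x-111.0 (-111.9) zc120.50 za121.83 zr124.75 F10.6
t14.92 x-111.0 (-112.4) zc119.71 za121.66 zr124.58 F11.8
t15.17 x-111.0 (-112.7) zc119.02 za121.41 zr124.33 F12.4
t15.42 x-111.0 (-112.9) zc118.37 za121.10 zr124.02 F13.2
t15.67 x-111.0 (-113.1) zc117.79 za120.69 zr123.61 F13.1
t15.92 x-111.0 (-113.2) zc117.21 za120.27 zr123.19 F13.3
t16.17 x-111.0 (-113.3) zc116.64 za119.84 zr122.76 F13.7
t16.42 x-111.0 (-113.4) zc116.10 za119.39 zr122.31 F12.8
t16.67 x-111.0 (-113.5) zc115.49 za119.15 zr122.07 F15.0
t16.92 x-111.0 (-113.7) zc115.07 za119.10 zr122.02 F16.1
t17.17 x-111.0 (-113.9) zc114.74 za119.13 zr122.05 F17.7
bedded 1
t17.42 x-111.0 (-114.0) zc114.54 za119.10 zr122.02 F17.9
t17.67 x-109.0 (-112.2) zc114.42 za119.14 zr122.01 F17.2
t18.02 x-105.0 (-108.3) zc114.29 za119.26 zr122.02 F18.0
t18.37 x-101.0 (-104.4) zc114.23 za119.37 zr122.03 F18.9
t18.72 x-97.0 (-100.5) zc114.24 za119.47 zr122.02 F19.4
t19.07 x-93.0 (-96.5) zc114.35 za119.60 zr122.05 F18.7
t19.32 x-92.0 (-95.8) zc114.26 za119.60 zr122.02 F19.7
```

```bash
sed -i 's/k=int(np.clip((xc+0.12)/k=int(np.clip((xa+0.12)/; s/u=xc-(-0.10/u=xa-(-0.10/; s/if xc>=xend-1e-6 and k in bed/if xa>=xend-1e-3 and k in bed/; s/max(0,xend-xc)/max(0,xend-xa)/' roll.py; python3 roll.py -0.055 9
```

```text
t19.32 x-92.0 (-95.8) zc114.26 za119.60 zr122.02 F19.7
t19.67 x-88.0 (-91.6) zc114.37 za119.66 zr121.97 F19.2
t19.92 x-86.0 (-90.1) zc114.36 za119.74 zr122.00 F19.2
t20.17 x-84.0 (-89.4) zc114.34 za119.81 zr122.02 F18.2
t20.42 x-82.0 (-88.6) zc114.24 za119.86 zr122.01 F15.8
t20.67 x-80.0 (-87.2) zc113.94 za119.89 zr121.99 F16.1
t20.92 x-78.0 (-85.1) zc113.66 za119.95 zr122.00 F17.4
t21.17 x-76.0 (-82.2) zc113.49 za119.95 zr121.95 F20.4
t21.42 x-74.0 (-78.9) zc113.54 za119.94 zr121.89 F22.8
t21.67 x-72.0 (-76.5) zc113.83 za119.97 zr121.86 F21.2
t21.92 x-70.0 (-74.4) zc113.98 za120.06 zr121.90 F21.3
bedded 2
t22.17 x-68.0 (-72.4) zc114.14 za120.12 zr121.91 F21.7
t22.42 x-66.0 (-70.3) zc114.34 za120.20 zr121.93 F22.5
t22.67 x-64.0 (-68.1) zc114.61 za120.31 zr121.99 F20.6
t23.02 x-60.0 (-64.1) zc114.71 za120.38 zr121.96 F20.8
t23.37 x-56.0 (-60.0) zc114.89 za120.54 zr122.02 F21.6
t23.72 x-52.0 (-55.9) zc115.12 za120.63 zr122.00 F21.7
```

```bash
python3 roll.py 0.025 14
```

```text
t23.72 x-52.0 (-55.9) zc115.12 za120.63 zr122.00 F21.7
t24.07 x-48.0 (-51.8) zc115.37 za120.70 zr121.96 F20.2
t24.32 x-46.0 (-50.2) zc115.42 za120.78 zr121.99 F20.7
t24.57 x-44.0 (-49.4) zc115.53 za120.86 zr122.02 F17.4
t24.82 x-42.0 (-48.6) zc115.36 za120.89 zr121.99 F16.9
t25.07 x-40.0 (-47.3) zc115.16 za120.97 zr122.02 F16.4
t25.32 x-38.0 (-45.2) zc114.90 za120.98 zr121.98 F18.5
t25.57 x-36.0 (-42.1) zc114.83 za121.00 zr121.94 F20.5
t25.82 x-34.0 (-38.9) zc114.88 za120.97 zr121.87 F22.2
t26.07 x-32.0 (-36.6) zc115.12 za121.04 zr121.88 F23.1
t26.32 x-30.0 (-34.4) zc115.43 za121.14 zr121.92 F23.0
bedded 3
t26.57 x-28.0 (-32.2) zc115.74 za121.23 zr121.96 F21.9
t26.82 x-26.0 (-30.1) zc115.95 za121.29 zr121.97 F21.2
t27.07 x-24.0 (-28.0) zc116.11 za121.38 zr122.01 F21.5
t27.42 x-20.0 (-23.9) zc116.35 za121.50 zr122.03 F22.1
t27.77 x-16.0 (-19.7) zc116.63 za121.62 zr122.05 F21.3
t28.12 x-12.0 (-15.6) zc116.84 za121.71 zr122.03 F21.6
t28.47 x-8.0 (-11.5) zc117.08 za121.83 zr122.04 F21.6
t28.72 x-6.0 (-9.9) zc117.28 za121.90 zr122.06 F19.9
t28.97 x-4.0 (-9.1) zc117.33 za121.94 zr122.05 F17.5
t29.22 x-2.0 (-8.2) zc117.17 za122.02 zr122.07 F15.1
t29.47 x0.0 (-6.7) zc116.80 za122.04 zr122.04 F17.7
t29.72 x2.0 (-4.4) zc116.67 za122.07 zr122.02 F20.1
t29.97 x4.0 (-1.2) zc116.72 za122.07 zr121.97 F21.8
t30.22 x6.0 (1.7) zc116.93 za122.10 zr121.94 F21.4
t30.47 x8.0 (3.9) zc117.10 za122.13 zr121.92 F22.7
t30.72 x10.0 (6.1) zc117.38 za122.23 zr121.97 F22.0
bedded 4
t30.97 x12.0 (8.3) zc117.60 za122.33 zr122.01 F22.2
t31.22 x14.0 (10.4) zc117.84 za122.41 zr122.04 F21.0
t31.57 x18.0 (14.5) zc118.03 za122.54 zr122.06 F20.8
t31.92 x22.0 (18.5) zc118.20 za122.68 zr122.10 F21.5
t32.27 x26.0 (22.7) zc118.43 za122.79 zr122.10 F21.0
t32.53 x28.3 (25.0) zc118.58 za122.82 zr122.08 F19.8
```

```bash
python3 roll.py 0.109 16
```

```text
t32.53 x28.3 (25.0) zc118.58 za122.82 zr122.08 F19.8
t32.86 x31.8 (28.5) zc118.67 za122.89 zr122.06 F20.9
t33.11 x33.8 (29.9) zc118.80 za122.98 zr122.10 F18.8
t33.36 x35.8 (30.6) zc118.74 za123.04 zr122.10 F17.0
t33.61 x37.8 (31.6) zc118.54 za123.09 zr122.10 F16.3
t33.86 x39.8 (33.3) zc118.28 za123.12 zr122.08 F17.7
t34.11 x41.8 (35.7) zc118.14 za123.15 zr122.05 F20.3
t34.36 x43.8 (38.9) zc118.19 za123.16 zr122.01 F23.5
t34.61 x45.8 (41.9) zc118.54 za123.14 zr121.94 F22.3
t34.86 x47.8 (44.1) zc118.79 za123.24 zr121.98 F21.6
t35.11 x49.8 (46.2) zc118.98 za123.33 zr122.02 F21.5
bedded 5
t35.36 x51.8 (48.3) zc119.16 za123.40 zr122.04 F22.1
t35.61 x53.8 (50.4) zc119.39 za123.48 zr122.06 F21.4
t35.96 x57.8 (54.6) zc119.61 za123.62 zr122.10 F21.2
t36.31 x61.8 (58.7) zc119.82 za123.71 zr122.09 F21.9
t36.66 x65.8 (62.9) zc120.09 za123.83 zr122.10 F20.3
t37.01 x69.8 (66.9) zc120.19 za123.94 zr122.10 F20.6
t37.26 x71.4 (68.5) zc120.29 za123.96 zr122.09 F21.4
t37.51 x73.4 (69.9) zc120.46 za124.06 zr122.13 F18.5
t37.76 x75.4 (70.7) zc120.38 za124.14 zr122.15 F16.4
t38.01 x77.4 (71.7) zc120.13 za124.18 zr122.15 F16.1
t38.26 x79.4 (73.5) zc119.85 za124.18 zr122.09 F18.2
t38.51 x81.4 (76.0) zc119.75 za124.21 zr122.07 F19.7
t38.76 x83.4 (79.1) zc119.80 za124.21 zr122.02 F22.2
t39.01 x85.4 (81.8) zc120.05 za124.22 zr121.97 F23.0
t39.26 x87.4 (84.1) zc120.35 za124.31 zr122.01 F22.1
t39.51 x89.4 (86.2) zc120.58 za124.41 zr122.06 F21.6
bedded 6
t39.76 x91.4 (88.3) zc120.77 za124.47 zr122.06 F21.8
t40.01 x93.4 (90.4) zc120.97 za124.55 zr122.10 F20.9
t40.36 x97.4 (94.5) zc121.15 za124.70 zr122.14 F20.4
t40.71 x101.4 (98.5) zc121.26 za124.79 zr122.12 F22.4
t41.06 x105.4 (102.8) zc121.56 za124.90 zr122.13 F21.0
t41.41 x109.4 (106.8) zc121.75 za125.01 zr122.13 F21.7
t41.66 x111.1 (108.6) zc121.94 za125.04 zr122.11 F20.3
```

Run:
```python
from h import *
import json
st=json.load(open("st.json")); p=xy(st["x"])
ctrl.servo_line((p[0],p[1],0.23),speed=0.12)
s=ctrl.observe(); print(s["time"],s["force"],s["torque"],s["gripper_width"])
im,d=ctrl.capture("side"); cv2.imwrite("pics/r1.png",cv2.resize(im[120:310,130:330,::-1],None,fx=3,fy=3))
ctrl.goto((0.5148,-0.2930,0.20),down(np.radians(206.7))); ctrl.pause(0.15)
s=ctrl.observe(); print(s["time"],s["tcp_pos"],s["force"],s["torque"])
im,d=ctrl.capture("side"); np.save("pics/r2d.npy",d); cv2.imwrite("pics/r2.png",cv2.resize(im[60:210,190:350,::-1],None,fx=4,fy=4)); 
im,d=ctrl.capture("wrist"); np.savez("pics/w3.npz",d=d,pos=s["tcp_pos"],rot=s["ee_rot"]);cv2.imwrite("pics/r2w.png",im[:,:,::-1])
```

```text
42.7083 [-0.06673191 -0.38295556 -4.3268064 ] [ 0.08646018 -0.09970945  0.00699214] 0.027504971400699525
44.2667 [ 0.51525251 -0.29189445  0.2003019 ] [-0.49843503  0.7936193  -4.45259439] [ 0.04823677  0.00408313 -0.02130367]
```

View pics/r1.png

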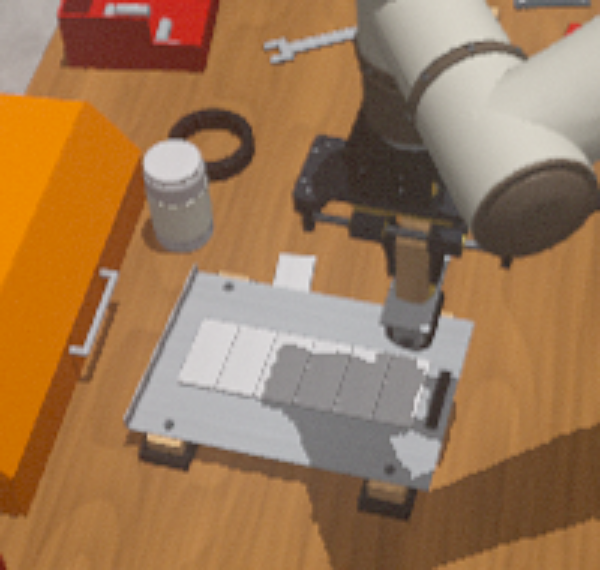

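View pics/r2.png

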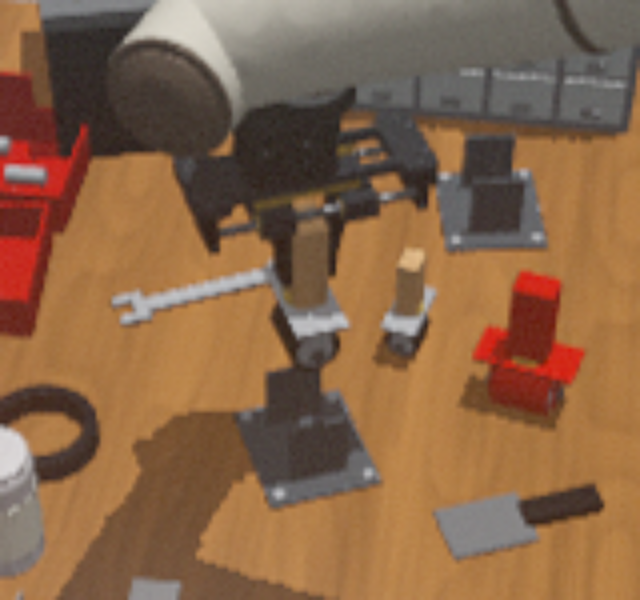

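View pics/r2w.png

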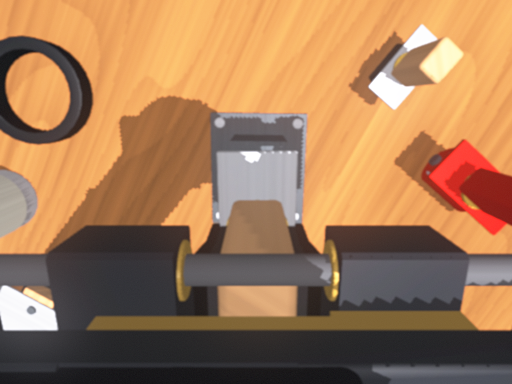

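Run:
```python
from h import *
z=np.load("pics/w3.npz"); P=cloud("wrist",z["d"],{"tcp_pos":z["pos"],"ee_rot":z["rot"]})
m=np.zeros((384,512),bool); m[140:228,205:310]=1; m&=(P[...,2]>0.165)&(P[...,2]<0.19)
q=P[m]; yaw=np.radians(26.7); ex=np.array([np.cos(yaw),np.sin(yaw)]); ey=np.array([-ex[1],ex[0]])
l=np.c_[(q[:,:2]-z["pos"][:2])@ex,(q[:,:2]-z["pos"][:2])@ey]
A=np.c_[l,np.ones(len(l))]; c=np.linalg.lstsq(A,q[:,2]-z["pos"][2],rcond=None)[0]
print(c.round(4),len(q),l.min(0),l.max(0), np.percentile(l,[1,99],axis=0).round(4), (q[:,2]-z["pos"][2]-A@c).std())
w=l[(l[:,1]<-0.03)|(l[:,1]>0.03)];print(cv2.minAreaRect(w.astype(np.float32)))
```

```text
[ 0.0004  0.0357 -0.0197] 4756 [-0.02241797 -0.04490338] [ 0.02175489 -0.0020652 ] [[-0.0218 -0.0447]
 [ 0.0213 -0.0041]] 0.001578464192075282
((-0.0002207588404417038, -0.03741118684411049), (0.04395201429724693, 0.014872388914227486), 0.29736045002937317)
```

Run:
```python
from h import *
yaw=np.radians(26.7); ex=np.array([np.cos(yaw),np.sin(yaw)]); ey=np.array([-ex[1],ex[0]])
for f,lo in(("w3",-0.021),("w2",None)):
    z=np.load(f"pics/{f}.npz"); P=cloud("wrist",z["d"],{"tcp_pos":z["pos"],"ee_rot":z["rot"]})
    ref=z["pos"] if f=="w3" else np.array([.5153,-.293,.092])
    q=P[100:228,205:310].reshape(-1,3)-ref; l=np.c_[q[:,:2]@ex,q[:,:2]@ey]
    k=(abs(q[:,2]+0.021)<0.006)&(l[:,1]<-0.0215)&(abs(l[:,0])<.03)
    A=np.c_[l[k],np.ones(k.sum())]; c=np.linalg.lstsq(A,q[k,2],rcond=None)[0]
    print(f,c.round(4),k.sum(),np.median(q[k,2]))
```

```text
w3 [-0.0005  0.0231 -0.0203] 3418 -0.020969210688626144
w2 [ 0.0067  0.0107 -0.0206] 1100 -0.0208703415269077
```

Run:
```python
from h import *
t0=None
for z in (0.152,0.140,0.128,0.116,0.104,0.096,0.093,0.092):
    ctrl.servo_line((0.5148,-0.2930,z),speed=0.06)
    s=ctrl.observe()
    if t0 is None: ctrl.pause(.1); s=ctrl.observe(); t0=s["force"]
    F=s["force"]-t0; print(round(s["time"],2),z,s["tcp_pos"].round(4),F.round(2))
    if np.linalg.norm(F)>12: print("STOP"); break
ctrl.pause(.2); s=ctrl.observe(); print(s["tcp_pos"].round(4),(s["force"]-t0).round(2),s["torque"].round(2))
```

```text
45.42 0.152 [ 0.5151 -0.2932  0.1526] [0. 0. 0.]
45.77 0.14 [ 0.5143 -0.2928  0.1392] [0.3  0.61 0.65]
46.12 0.128 [ 0.5144 -0.2929  0.1273] [-0.39 -1.97  0.6 ]
46.47 0.116 [ 0.5144 -0.2929  0.1153] [-0.18 -0.91  0.51]
46.82 0.104 [ 0.5143 -0.2929  0.1033] [ 0.23 -1.42  0.61]
47.1 0.096 [ 0.5143 -0.2929  0.0954] [-0.22 -0.67  0.4 ]
47.35 0.093 [ 0.5147 -0.293   0.0928] [1.26 0.3  0.78]
47.6 0.092 [ 0.5149 -0.293   0.0921] [ 0.29 -0.72  0.73]
[ 0.5149 -0.293   0.0921] [-0.31 -0.52  1.08] [ 0.03 -0.02  0.02]
```

Run:
```python
from h import *
z=0.092
for i in range(6):
    z-=0.0003; ctrl.servo_line((0.5148,-0.2930,z),speed=0.02); s=ctrl.observe(); print(round(s["time"],2),round(z,4),s["tcp_pos"].round(4),s["force"].round(2))
    if s["force"][2]>-0.8: break
ctrl.release(); ctrl.pause(.2)
s=ctrl.observe(); print(s["time"],s["gripper_width"],s["force"].round(2))
ctrl.servo_line((0.5148,-0.2930,0.24),speed=0.12)
ctrl.pause(.2)
s=ctrl.observe(); print(s["time"],s["tcp_pos"],s["force"].round(2))
im,d=ctrl.capture("wrist"); np.savez("pics/w4.npz",d=d,pos=s["tcp_pos"],rot=s["ee_rot"]);cv2.imwrite("pics/f1w.png",im[:,:,::-1])
im,d=ctrl.capture("side"); cv2.imwrite("pics/f1s.png",cv2.resize(im[70:320,120:380,::-1],None,fx=2.4,fy=2.4))
P=cloud("wrist",np.load("pics/w4.npz")["d"],s); Z=P[...,2]
sub=np.zeros((384,512),bool); sub[100:228,200:310]=1
for n,m in(("bridge",sub&(Z>.064)&(Z<.078)),("grip",sub&(Z>.143))):
    c,sz,a=cv2.minAreaRect(P[m][:,:2].astype(np.float32)); print(n,np.round(c,4),np.round(sz,3),round(a,1),np.median(P[m][:,2]))
```

```text
48.05 0.0917 [ 0.5149 -0.293   0.0921] [-1.26  0.24 -1.7 ]
48.3 0.0914 [ 0.5149 -0.293   0.092 ] [-1.03  1.43  1.69]
49.675 0.08665924612040236 [0.61 0.22 0.23]
51.2667 [ 0.51460649 -0.292919    0.239348  ] [ 0.09  0.42 -0.84]
bridge [ 0.5146 -0.2931] [0.049 0.09 ] 26.4 0.07103116256035508
grip [ 0.5145 -0.2931] [0.028 0.038] 27.0 0.1507610310585052
```

View pics/f1w.png

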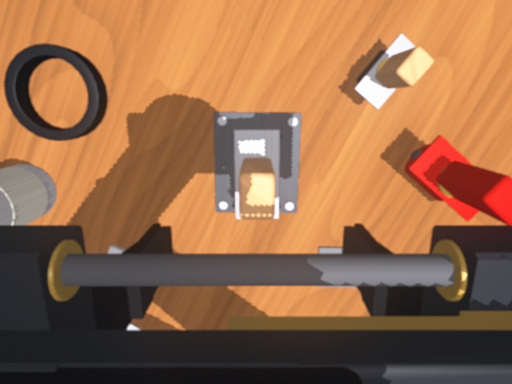

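View pics/f1s.png

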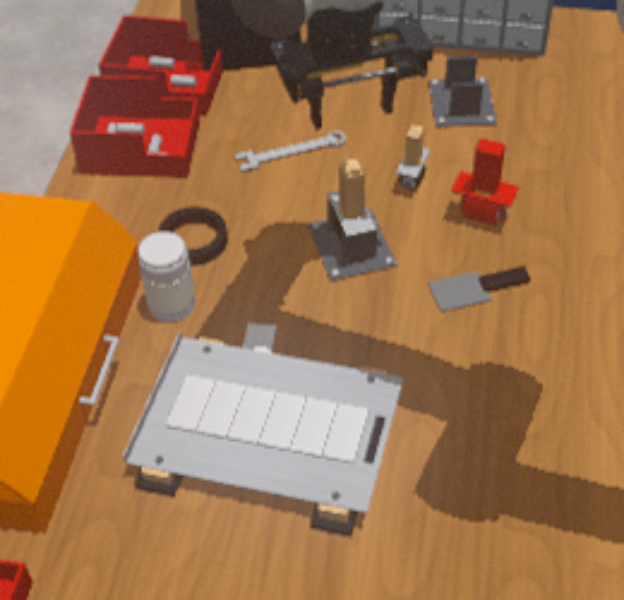

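Run:
```python
from rig import ctrl
print(ctrl.observe()["time"]); ctrl.job_done()
```

```text
51.3667
the job is handed in; nothing more can be done
```

I took the larger non-red roller from the left-most stand and rolled the six tiles down in one pass, lip end to open end. I then hung it back in its stand and handed the job in at about 51 s.

- **Pressure:** once the first tile was down, readings taken every 0.25–0.35 s were 15–23.5 N, about 20 N on average. The roller was not lifted during the pass. On the first tile I built up from light contact, and it sank mostly at 12–15 N. Forces between readings could not be seen, so I can't rule out brief peaks.
- **Bedding:** each tile stopped sinking under load before I moved on to the next. The first dropped about 2.9 mm from first contact. All six then ended within about 0.2 mm of one another after allowing for the cover's slope of about 0.026 rad. I did not re-measure the tiles with a camera afterwards.
- **Roller back in its stand:** the bridge is at 71 mm and the grip top at 151 mm. Its position is within 0.5 mm and its angle within about 1° of where it started.
- **Everything else:** the last pictures show the rest of the bench undisturbed and the gripper clear of everything.
- **Two readings disagreed:**
  - The arm lagged 3–7 mm behind its commanded position along the row. From the second tile on I used the measured position.
  - A depth check hinted the roller was tilted about 0.01–0.02 rad in the grip. I took that as noise, and it went back into the stand with only about 2 N of side force.

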